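Free the sample carrier's lock nut and dock it under its gravity catch

ROBOT

A 6-joint arm with a two-finger parallel gripper is mounted at the origin on the work surface. World frame = base frame: x ahead of the robot, y to its left, z up, the work surface at z = 0. Lengths are in mm, angles in rad, forces in N, time in s.
With the tool pointing down it reaches from about 400 to 925 mm from the base axis. Payload 12.5 kg.
Tool frame: the origin (TCP) lies between the finger pads; the fingertips stand 11 mm ahead of it and the grasp point (between the pads) lies 8 mm behind it (env.tip_extent is the distance from the TCP to the fingertips, in mm); x points along the fingers, z is the direction in which the jaws open and shut, and the axes are right-handed (so a half turn about x gives the same grasp; the last joint's range is limited). The gripper opens to 95 mm and grips with 3 to 60 N. Pads are 20 mm wide; open, the fingers measure 119 mm over their backs; the gripper's body (75 mm by 180 mm) begins 59 mm behind the grasp point.
Start: joints at [-1.4, 0.491, 1.559, -0, 1.092, -0.106], TCP at [170.822, -601.223, 196.261] pointing down, gripper open.
Joint ranges: [-3.1, 3.1], [-0.84, 2.19], [0.05, 2.79], [-1.13, 4.28], [0.06, 2.93], [-2.69, 2.69]. Speed limits (rad/s): [2.22, 2.22, 2.79, 3.14, 3.14, 3.14].

INTERFACE

Orientations are given as [roll, pitch, yaw] about the fixed x, y, z axes, in that order (R = Rz(yaw) Ry(pitch) Rx(roll)).
In Python, from cell import status, imaging, env gives the robot as it stands. The module is installed in compiled form; this text tells all that it offers.
- The arm moves only by the tool apply_moves, never from a script. Its argument "increments" is a list of rows, each a list of 5 numbers: the closure, from 0 (fully open) to 1 (shut), then the shift along the tool's x, y, z in mm, then the turn about the tool's x in degrees. A call has 1 to 10 rows; each row shifts and turns the commanded pose from where the row before left it, along the tool's axes as they then stand; what a row does not reach is not made up. A row lasts 1/10 s, in which the tool goes at most 50 mm and 8.59 degrees, less where a joint would pass 70% of its speed; a pose out of reach is approached as far as the arm can. A call with a gripper value outside its range is refused whole. The fingers move at their own pace and stop on an object; the grip force is fixed at half the most. Time passes only in rows, so rows that do not move let the fingers close. It gives the time, the measured TCP pose, the force and the opening at its end, in the units of the state.
- status.state(): the state, without advancing time (a new reading comes with each control period).
- imaging.read_camera(name): name is "scene" or "top" or "wrist"; returns a dict with "pixels" (480x640x3 uint8, red, green, blue), "fovy" (degrees; the focal length in pixels is half the picture's height over the tangent of half this angle, whatever the lens; pixels are square), "cx", "cy" (the principal point, pixels), "R" (3x3) and "t" (3): a world point X has camera coordinates R X + t. Camera axes: x right, y down, z forward; pixel columns grow to the right and rows downward; lengths in mm; the calibration is good to about 2 mm. A picture is of the moment at which its call begins. There is no depth.
- env.job_done(): hands the job in, once; it reports no verdict.
The state is a dict: "t": time; "joints": joint angles; "qvel": joint speeds; "tau": joint torques, N m; "eef_pos": TCP position; "tcp_rot": TCP orientation; "ft_force": force on the tool from outside, world axes, zero at the start; "moment": the same for the moment, N m; "opening": opening from 0.0 (shut) to 1.0 (fully open).
Only numpy, scipy, OpenCV 4.12 (cv2) and the standard library are available. Lean on these libraries where they do the work, as an engineer would, in place of code of your own. Each camera call takes 0.05 s, during which the arm holds its last target. There are 200 camera calls.

TASK

Loosen the red-handled lock nut far enough that its steel hook swings right out of the sample carrier's channel; nobody knows whether its thread is ordinary or reversed, so feel which way it gives, do not force it, and leave it loose. Then slide the carrier along its channel, without lifting it out, fully home to the end stop, so that the carrier's own edge lifts the yellow catch (do not touch the catch yourself) and the catch drops behind it. Leave the other things on the bench where they are.

Things in the scene. Friction and masses are not known exactly. Their poses are not given: they have to be found in the camera images.
- bed: grey transfer bed, a fixed plate 15 mm thick. Origin at table height on the channel's centre line; +x is the way the carrier travels, z up. The plate spans x -215 to 155, y -140 to 80 mm. The channel floor is the plate's top, open at the -x end, between steel rails 8 mm high at y = +-60 mm. The catch's blue pivot post stands at x -41, y 72 mm, top 65 mm above the table
- end_stop (a point): middle of the face of the black end stop across the channel at bed x = 130 mm, 12 mm above the channel floor; the stop is 24 mm high
- nut_axis (a point): point on the vertical turning axis of the lock nut, bed x = -25, y = -95 mm, at the mid-height of its handle arm, 84 mm above the table. The nut sits on a blue tower 70 x 70 mm whose top is 65 mm above the table
- handle (a point): point on the centre line of the red handle arm, 70 mm out from the nut's axis and 84 mm above the table. The arm is 12 mm wide, 13 mm tall, reaches 90 mm from the axis and ends in an upright red stub 16 mm across, 20 mm tall, 84 mm out. There is free room below it outside the tower
- lock_nut (a joint): turn of the nut about the vertical (rad), positive anticlockwise from above, 0 tight: the arm then points to the bed's -y. It loosens one way only; which way changes from start to start and cannot be seen. The wrong way it meets a solid stop within 0.1 rad; the right way it turns with steady drag (about 5 N at 70 mm out) up to 1.35 rad and stays where it is left
- hook_foot (a point): lower end of the steel hook that turns with the nut, opposite the handle: an arm over the tower, its leg 12 x 10 mm hanging into the channel, in the carrier's way. The foot is 56 mm from the nut's axis, 10 mm above the channel floor, at bed x = -25, y = -39 mm when tight. Turned more than 1.0 rad either way the hook stands outside the rail and clear of the carrier
- carrier: loose sample carrier, 0.35 kg: aluminium base 90 (x) x 110 x 20 mm that slides in the channel along the bed's +x, with a white pot (42 mm across its blue lid, top 56 mm above the underside) on it. Origin at the centre of its underside. It starts 127 to 150 mm to the -x side of the bed's origin; home against the end stop it is at 85 mm
- push_face (a point): middle of the rear (-x) face of the carrier's black upright plate, flush with the rear edge of the base: plate 10 mm thick, 40 mm wide, from 20 to 65 mm above the carrier's underside; this point is 45 mm behind the carrier's origin and 45 mm above its underside
- catch (a joint): lift of the yellow gravity catch (rad), 0 down, about 0.2 while it lies on the carrier's base; it is hinged at bed x = -41, y = 46 mm, 51 mm above the table, and falls by its own weight. Its arm is 14 mm wide and slopes down towards +x, so that the carrier's front edge lifts it in passing
- catch_tip (a point): lower end of the catch's tip, at bed x = 29, y = 46 mm, 3 mm above the channel floor when down. The docked carrier's rear edge lies 11 mm beyond it, and the catch falls only once the carrier is within about 4 mm of home
- vial: bystander: amber glass vial 28 mm across, 55 mm tall, standing on the bed; origin at its underside
- amber_bottle: bystander: amber bottle 60 mm across, 130 mm tall; origin at its underside
- dish: bystander: white weighing dish 84 mm across, 22 mm tall; origin at its underside
- red_bin: bystander: red open bin 150 x 110 x 60 mm with packets; origin at its underside
- spatula: bystander: spatula lying on the bench, 170 mm long
- beaker: bystander: clear beaker 68 mm across, 85 mm tall; origin at its underside
- jar: bystander: white jar with blue lid, 60 mm across, 70 mm tall; origin at its underside
There are look-alikes about, which are no part of the job. What is shaped like the carrier but purple is not meant.

How it is judged:
By the outcome, as a careful person would: the job done as asked, in the order asked, and still so for the second after the job is handed in, with the robot touching nothing.
It also fails if it takes over 72 s, if anything falls off the work surface, if the arm or the gripper's body presses on something with over 40 N, if the wrist force passes 120 N, or if a joint passes its speed limit or range.

## Working session

There is one attempt and no reset: what is moved stays moved. The work goes in short steps, Python scripts to look and compute and a tool call to move; the robot and the scene stay as the last step left them, time stands still between calls to the robot, and variables do not carry over. Pictures are saved under pics/ and viewed, about 8 in all and at most 12, crops included, and the job is handed in when it is done.

Besides the shell and the picture viewer there is one more tool, called as name(argument=value, ...) on one line, values as JSON. apply_moves: Moves the arm, as the interface text tells. Its arguments: {"type":"object","properties":{"increments":{"type":"array"}},"required":["increments"]}

```bash
mkdir -p pics; python3 - <<'E'
from cell import status,imaging,env
import cv2,numpy as np
s=status.state();print(s)
for n in("scene","top"):
    c=imaging.read_camera(n);cv2.imwrite(f"pics/{n}0.png",c["pixels"][...,::-1])
    print(n,c["fovy"],c["cx"],c["cy"],np.round(c["R"],4).tolist(),np.round(c["t"],1), -c["R"].T@c["t"])
E
```

```text
{'t': 0.0, 'joints': array([-1.39959811e+00,  4.91589755e-01,  1.55946106e+00, -1.32601169e-05,
        1.09170800e+00, -1.05627383e-01]), 'qvel': array([-0.00100849,  0.00055306, -0.00014406,  0.00176078,  0.00022409,
        0.00121207]), 'tau': array([-2.65271214e-03, -6.12648296e+01, -2.58182555e+01,  6.91968645e-02,
        4.81958874e-02, -9.67027700e-05]), 'eef_pos': array([ 170.76997485, -600.93364761,  195.63900936]), 'tcp_rot': array([3.04604943, 1.56963011, 1.75208482]), 'ft_force': array([0.52779207, 0.57697296, 0.22780621]), 'moment': array([ 0.00749208,  0.02239076, -0.00898103]), 'opening': 1.0022081912918925}
scene 57.817245406476275 321.91125884676393 236.8274780082502 [[0.003, 1.0, 0.0094], [0.5975, 0.0058, -0.8019], [-0.8019, 0.008, -0.5974]] [  65.  -236.2 1444.7] [1299.43977417  -75.20608003  673.04971117]
top 51.99553802781071 315.57161328182417 244.97348287302364 [[-0.0199, -0.9994, 0.0271], [-0.9977, 0.0181, -0.0652], [0.0647, -0.0283, -0.9975]] [ -68.3  538.8 1162.8] [ 460.98987444  -45.07488154 1196.86244433]
```

View pics/top0.png

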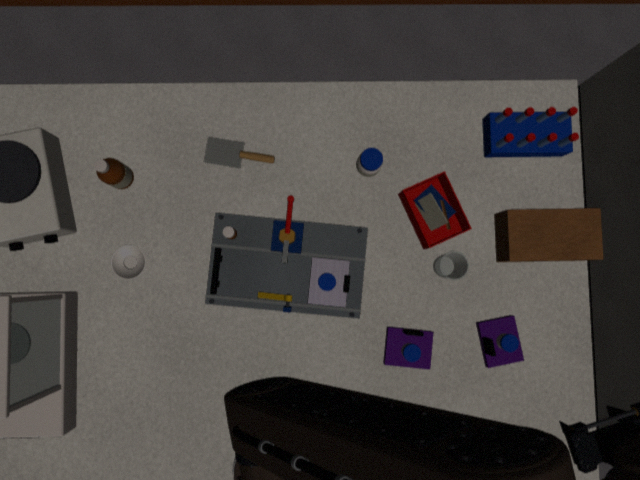

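View pics/scene0.png

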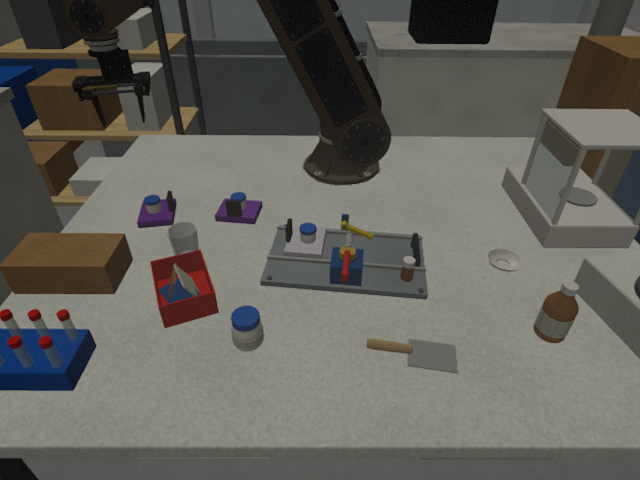

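Top view: bed at (287,265), with its +x to the left. Carrier candidates are the aluminium one in the channel (328,282), and the purple ones at (409,347) and (500,341). I choose (328,282). The red handle runs (287,237)-(291,198), with red bin and red tube caps elsewhere. The catch is at (275,297).

```bash
python3 - <<'E'
import cv2,numpy as np
a=cv2.imread("pics/top0.png")[185:330,195:380]
a=cv2.resize(a,None,fx=4.3,fy=4.1,interpolation=cv2.INTER_CUBIC)
a=np.clip(a*1.5,0,255).astype('uint8');cv2.imwrite("pics/top0c.png",a);print(a.shape)
E
```

```text
(594, 796, 3)
```

View pics/top0c.png

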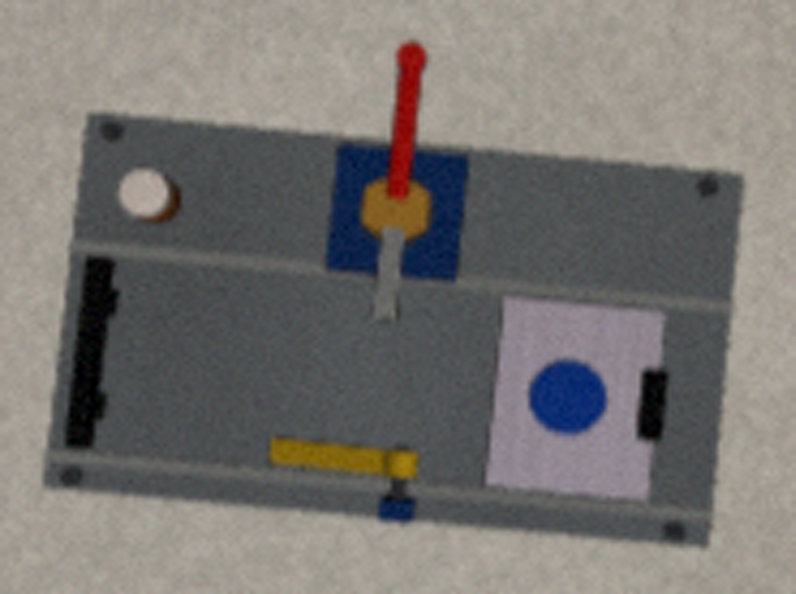

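The crop shows plate corners at (88,113), (743,174), (709,546), (45,487), and the white carrier's base corners at (503,296), (664,312), (648,500), (487,485). The handle stub is at (411,57), and the choice of carrier holds.

```bash
cat > h.py <<'E'
import numpy as np
from cell import status,imaging,env
def ray(c,u,v,z):
    f=240/np.tan(np.radians(c["fovy"]/2))
    d=c["R"].T@np.array([(u-c["cx"])/f,(v-c["cy"])/f,1]);o=-c["R"].T@c["t"]
    return o+d*(z-o[2])/d[2]
def proj(c,X):
    f=240/np.tan(np.radians(c["fovy"]/2));p=c["R"]@X+c["t"];return np.array([c["cx"]+f*p[0]/p[2],c["cy"]+f*p[1]/p[2]])
E
python3 - <<'E'
from h import *
c=imaging.read_camera("top")
def P(u,v,z): return ray(c,195+(u+.5)/4.3-.5,185+(v+.5)*145/594-.5,z)[:2]
W=np.array([P(u,v,15) for u,v in((88,113),(743,174),(709,546),(45,487))])
B=np.array([[155,-140],[-215,-140],[-215,80],[155,80.]])
w=(W-W.mean(0))@[1,1j];b=(B-B.mean(0))@[1,1j]
k=(b.conj()@w)/(b.conj()@b);print("scale",abs(k),"yaw",np.angle(k));th=np.angle(k)
R=np.array([[np.cos(th),-np.sin(th)],[np.sin(th),np.cos(th)]]);t=W.mean(0)-R@B.mean(0)
print("origin",t,"res",np.round(W-(B@R.T+t),1).tolist())
inv=lambda p:np.round(R.T@(p-t),1)
for n,u,v,z in(("stub",411,57,100),("post",397,511,65),("foot arm end",384,318,75),("lid",568,397,71),("c",503,296,35),("c",664,312,35),("c",648,500,35),("c",487,485,35),("plate",653,404,80)):
    print(n,P(u,v,z).round(1),inv(P(u,v,z)))
for n,x,y in(("nut",-25,-95),("handle70",-25,-165),("stub84",-25,-179),("home",85,0)):print(n,(R@[x,y]+t).round(1))
s=status.state();print(s["eef_pos"],s["ft_force"])
from scipy.spatial.transform import Rotation as Ro
print(Ro.from_euler("xyz",s["tcp_rot"]).as_matrix().round(3))
E
```

```text
scale 0.9970451144820334 yaw 1.456362728766306
origin [464.55370444  23.95099932] res [[-0.4, -0.5], [-0.4, 0.6], [0.5, 0.3], [0.3, -0.5]]
stub [637.6 -21.3] [ -25.2 -177.1]
post [388.3  -8.9] [-41.4  72. ]
foot arm end [495.6  -4.1] [-24.3 -34.1]
lid [ 449.8 -100.8] [-125.6    0.4]
c [508.3 -68.1] [-86.5 -54. ]
c [ 497.4 -156.5] [-175.5  -53.2]
c [ 389.7 -145.1] [-176.5   55.1]
c [400.1 -57.3] [-88.   54.8]
plate [ 445.2 -145.2] [-170.2   -0. ]
nut [556.1 -11.7]
handle70 [625.6 -19.7]
stub84 [639.5 -21.3]
home [474.3 108.4]
[ 170.81766656 -601.02177723  195.8058247 ] [-0.28011343 -0.18389164 -0.11756365]
[[-0.     0.962  0.273]
 [ 0.001  0.273 -0.962]
 [-1.     0.    -0.001]]
```

apply_moves(increments=[[0.5,0,0,0,7.5],[0.5,0,0,0,7.5],[0.5,0,0,0,7.4],[0.5,0,21,-35,0],[0.5,0,21,-35,0],[0.5,0,21,-35,0],[0.5,0,21,-35,0],[0.5,0,21,-35,0],[0.5,0,21,-35,0],[0.5,0,21,-35,0]])

```text
t: 1.15
eef_pos: [345.5, -373.1, 196.2]
tcp_rot: [-2.033, 1.571, 2.565]
ft_force: [0.0, 0.1, -0.4]
opening: 0.495
```

apply_moves(increments=[[0.5,0,21,-35,0],[0.5,0,21,-35,0],[0.5,0,21,-35,0],[0.5,0,21,-35,0],[0.5,0,21,-35,0],[0.5,0,21,-35,0],[0.5,0,21,-35,0],[0.5,0,21,-35,0],[0.5,0,21,-35,0],[0.5,0,21,-35,0]])

```text
t: 2.15
eef_pos: [594.0, -49.2, 196.1]
tcp_rot: [-1.251, 1.57, -2.936]
ft_force: [-0.4, -0.8, -0.0]
opening: 0.498
```

```bash
cat >> h.py <<'E'
from scipy.spatial.transform import Rotation as Ro
TH=1.45636;T=np.array([464.55,23.95]);RB=np.array([[np.cos(TH),-np.sin(TH)],[np.sin(TH),np.cos(TH)]])
def rep(tgt=None,z=None):
    s=status.state();M=Ro.from_euler("xyz",s["tcp_rot"]).as_matrix();p=s["eef_pos"]
    print("t",round(s["t"],2),"bed",(RB.T@(p[:2]-T)).round(1),"z",p[2].round(1),"zaxis bed deg",np.degrees(np.arctan2(M[1,2],M[0,2])-TH).round(1),"F bed",(RB.T@s["ft_force"][:2]).round(1),s["ft_force"][2].round(1),"op",round(s["opening"]*95,1),"q",s["joints"].round(2))
    if tgt is not None:
        w=RB@np.array(tgt)+T;print("tool inc",(M.T@(np.r_[w,z]-p)).round(1))
E
python3 -c "
from h import *
import cv2
rep((-25,-159),120)
c=imaging.read_camera('wrist');cv2.imwrite('pics/w1.png',c['pixels'][...,::-1])
for X in ((-25,-159,84),(-25,-179,100)): print(proj(c,np.r_[RB@X[:2]+T,X[2]]))"
```

```text
t 2.15 bed [ -57.9 -137. ] z 196.1 zaxis bed deg -180.0 F bed [-0.9  0.3] -0.0 op 47.3 q [-0.19  0.45  1.63 -0.    1.06  1.49]
tool inc [ 76.1  22.1 -32.9]
[276.9074934  195.06844823]
[273.45833752 169.43536327]
```

View pics/w1.png

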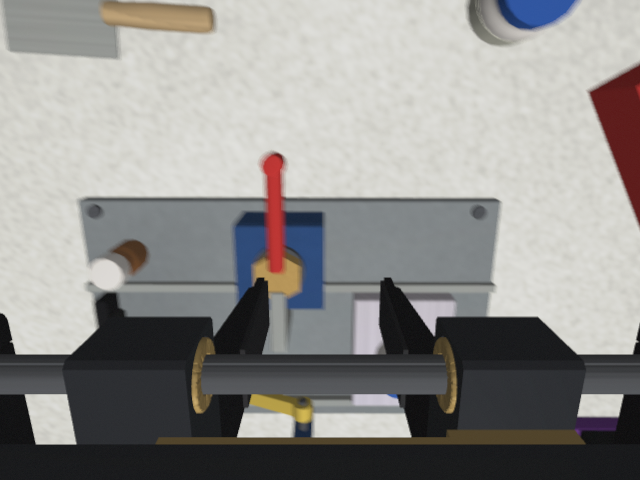

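The stub is at (273,161) and the arm at (275,220), agreeing laterally with the prediction. I'll move over the handle and lower the open fingers around it.

apply_moves(increments=[[0.5,0,11,-16.5,0],[0.5,0,11,-16.5,0],[0.5,38,0,0,0],[0.5,38,0,0,0],[0.5,20,0,0,0],[0.5,17,0,0,0],[0.5,0,0,0,0]])

```text
t: 2.9
eef_pos: [617.8, -20.6, 81.0]
tcp_rot: [-1.563, 1.567, 3.034]
ft_force: [-0.8, 0.7, -0.2]
opening: 0.501
```

```bash
python3 -c "
from h import *
import cv2
rep((-25,-159),83)"
```

```text
t 2.9 bed [ -26.8 -157.3] z 81.0 zaxis bed deg -180.0 F bed [0.6 0.8] -0.2 op 47.6 q [-0.14  0.61  1.69 -0.    0.85  1.55]
tool inc [-2.   1.6 -1.8]
```

apply_moves(increments=[[0.72,0,0,0,0],[0.72,0,0,0,0],[0.72,0,0,-3,0],[0.72,0,0,-3,0],[0.72,0,0,-2,0],[0.72,0,0,0,0]])

```text
t: 3.5
eef_pos: [619.9, -12.2, 83.4]
tcp_rot: [1.277, 1.57, -0.407]
ft_force: [-0.4, 0.9, 0.7]
opening: 0.281
```

```bash
python3 -c "
from h import *
rep()"
```

```text
t 3.5 bed [ -18.1 -158.4] z 83.4 zaxis bed deg -180.0 F bed [0.8 0.5] 0.7 op 26.7 q [-0.13  0.61  1.68 -0.    0.85  1.56]
```

apply_moves(increments=[[0.72,0,0,-2,0],[0.72,0,0,-1,0],[0.72,0,0,0,0]])

```text
t: 3.8
eef_pos: [620.1, -9.4, 83.2]
tcp_rot: [-0.913, 1.571, -2.598]
ft_force: [0.8, 0.2, 0.1]
opening: 0.279
```

```bash
python3 -c "
from h import *
rep()"
```

```text
t 3.8 bed [ -15.4 -158.4] z 83.2 zaxis bed deg -180.0 F bed [ 0.3 -0.7] 0.1 op 26.5 q [-0.12  0.61  1.68 -0.    0.85  1.56]
```

apply_moves(increments=[[0.72,0,0,-2,0],[0.72,0,0,0,0]])

```text
t: 4.0
eef_pos: [620.4, -7.4, 83.2]
tcp_rot: [-0.429, 1.571, -2.113]
ft_force: [0.9, -0.2, -0.2]
opening: 0.284
```

```bash
python3 -c "
from h import *
rep()"
```

```text
t 4.0 bed [ -13.4 -158.4] z 83.2 zaxis bed deg -180.0 F bed [-0.1 -0.9] -0.2 op 27.0 q [-0.12  0.61  1.68 -0.    0.85  1.57]
```

apply_moves(increments=[[0.72,0,0,-2,0],[0.72,0,0,0,0]])

```text
t: 4.2
eef_pos: [620.6, -5.4, 83.2]
tcp_rot: [0.873, 1.571, -0.812]
ft_force: [-0.4, -0.6, -0.0]
opening: 0.279
```

```bash
python3 -c "
from h import *
rep()"
```

```text
t 4.2 bed [ -11.3 -158.4] z 83.2 zaxis bed deg -180.0 F bed [-0.6  0.3] -0.0 op 26.5 q [-0.12  0.61  1.68 -0.    0.85  1.57]
```

```bash
python3 -c "
from h import *
import cv2
c=imaging.read_camera('wrist');cv2.imwrite('pics/w2.png',c['pixels'][...,::-1])
for X in ((-25,-159,84),(-25,-179,100),(-11.3,-158,72)): print(proj(c,np.r_[RB@X[:2]+T,X[2]]))"
```

```text
[353.12484072 285.6991948 ]
[356.58036109 256.02001865]
[323.67880575 278.13931634]
```

View pics/w2.png

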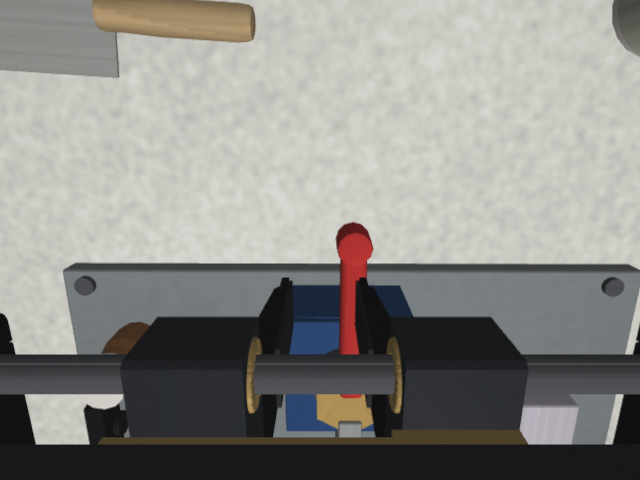

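The wrist picture shows the arm at (352,290), still straight, with the right finger at (365,300) just short of it. I'll keep creeping.

apply_moves(increments=[[0.72,0,0,-2,0],[0.72,0,0,0,0]])

```text
t: 4.45
eef_pos: [620.8, -3.4, 83.2]
tcp_rot: [-0.921, 1.571, -2.606]
ft_force: [-0.0, 0.0, -0.3]
opening: 0.277
```

apply_moves(increments=[[0.72,0,0,-1.5,0],[0.72,0,0,0,0]])

```text
t: 4.65
eef_pos: [621.0, -2.0, 83.2]
tcp_rot: [0.646, 1.571, -1.039]
ft_force: [-0.3, 0.6, -0.8]
opening: 0.282
```

apply_moves(increments=[[0.72,0,0,-1.5,0],[0.72,0,0,0,0]])

```text
t: 4.85
eef_pos: [621.2, -0.5, 83.2]
tcp_rot: [0.96, 1.571, -0.725]
ft_force: [0.3, -1.1, 1.0]
opening: 0.281
```

```bash
python3 -c "
from h import *
rep()"
```

```text
t 4.85 bed [  -6.4 -158.4] z 83.2 zaxis bed deg -180.0 F bed [-1.1 -0.4] 1.0 op 26.7 q [-0.11  0.61  1.68 -0.    0.85  1.58]
```

```bash
cat >> h.py <<'E'
def stub(save=None):
    import cv2
    c=imaging.read_camera("wrist");p=c["pixels"].astype(int)
    if save: cv2.imwrite(save,c["pixels"][...,::-1])
    m=((p[...,0]>90)&(p[...,0]>3*p[...,1])&(p[...,0]>3*p[...,2])).astype(np.uint8)
    n,l,s,ce=cv2.connectedComponentsWithStats(m)
    for i in range(1,n):
        if s[i,4]>150:
            y,x=np.nonzero(l==i);k=y<y.min()+25
            w=ray(c,x[k].mean(),y.min()+14,106);b=RB.T@(w[:2]-T)
            print("red",s[i],"stub bed",b.round(1),"angle",np.arctan2(b[0]+25,-(b[1]+95)).round(3))
E
python3 -c "
from h import *
stub('pics/w3.png')"
```

```text
red [ 349  228   35  126 1740] stub bed [ -23.5 -186.9] angle 0.016
```

```bash
python3 -c "
import cv2
a=cv2.imread('pics/w3.png')[200:440,230:450];cv2.imwrite('pics/w3c.png',cv2.resize(a,None,fx=2.5,fy=2.5))"
```

```text
(no output)
```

View pics/w3c.png

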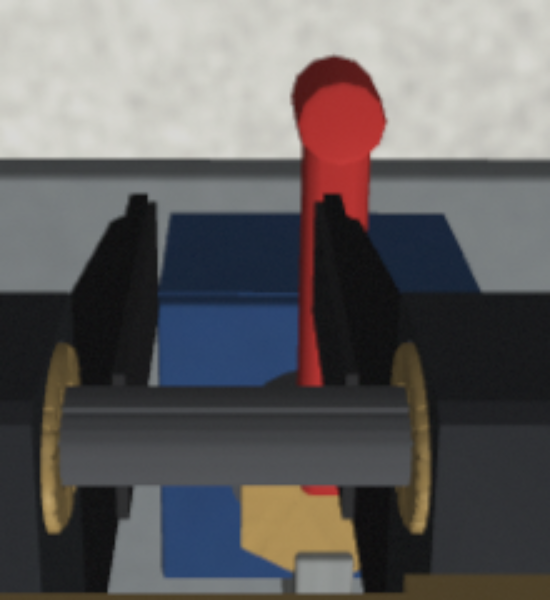

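```bash
python3 -c "
from h import *
print(env.tip_extent)
c=imaging.read_camera('wrist')
for z in(72,85,95,105):
  for y in(-148.4,-158.4,-168.4): print(z,y,*[proj(c,np.r_[RB@[x,y]+T,z]).round() for x in(-19.7,-25,6.9)])"
```

```text
11.0
72 -148.4 [350. 296.] [361. 296.] [297. 296.]
72 -158.4 [351. 277.] [361. 277.] [297. 277.]
72 -168.4 [351. 258.] [362. 258.] [296. 258.]
85 -148.4 [352. 307.] [363. 307.] [295. 307.]
85 -158.4 [352. 288.] [364. 288.] [295. 288.]
85 -168.4 [353. 267.] [364. 267.] [295. 267.]
95 -148.4 [353. 317.] [365. 317.] [294. 317.]
95 -158.4 [354. 297.] [366. 297.] [294. 297.]
95 -168.4 [354. 275.] [366. 275.] [293. 275.]
105 -148.4 [355. 328.] [367. 328.] [292. 328.]
105 -158.4 [355. 306.] [368. 306.] [292. 306.]
105 -168.4 [356. 284.] [369. 284.] [291. 284.]
```

The finger's inner faces are at columns 293 and 356, so the pad is overlapping the arm with no force. The tips must be passing over it. I'll back off, centre, and go lower.

apply_moves(increments=[[0.5,0,0,10,0],[0.5,0,3,8.5,0],[0.5,0,0,0,0],[0.5,7,0,0,0],[0.5,7,0,0,0],[0.5,0,0,0,0]])

```text
t: 5.55
eef_pos: [621.4, -19.1, 67.8]
tcp_rot: [-1.556, 1.569, 3.042]
ft_force: [-1.3, 0.1, -0.7]
opening: 0.498
```

```bash
python3 -c "
from h import *
rep();stub('pics/w4.png')
import cv2
a=cv2.imread('pics/w4.png')[200:440,230:450];cv2.imwrite('pics/w4c.png',cv2.resize(a,None,fx=2.5,fy=2.5))"
```

```text
t 5.55 bed [ -24.9 -160.7] z 67.8 zaxis bed deg -180.0 F bed [-0.   1.3] -0.7 op 47.3 q [-0.14  0.63  1.69 -0.    0.82  1.55]
red [ 305  247   38  107 2946] stub bed [ -25.  -186.7] angle -0.0
red [311 395  25  28 656] stub bed [ -24.7 -122.9] angle 0.009
```

View pics/w4c.png

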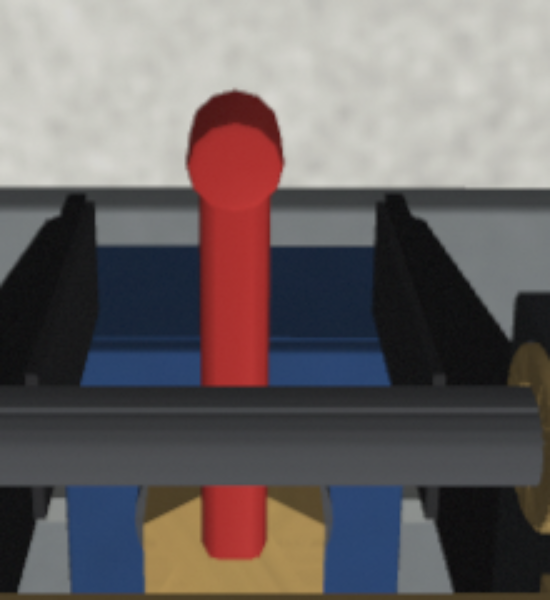

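Now centred: arm at columns 310-338, fingers at 268 and 380, tips 14 mm lower. I'll feel again.

apply_moves(increments=[[0.7,0,0,0,0],[0.7,0,0,0,0],[0.7,0,0,-4,0],[0.7,0,0,-3,0],[0.7,0,0,0,0]])

```text
t: 6.1
eef_pos: [622.9, -11.9, 69.3]
tcp_rot: [1.408, 1.571, -0.276]
ft_force: [0.9, -0.4, -0.3]
opening: 0.299
```

apply_moves(increments=[[0.7,0,0,-1.5,0],[0.7,0,0,0,0]])

```text
t: 6.3
eef_pos: [623.0, -10.8, 69.3]
tcp_rot: [0.339, 1.571, -1.346]
ft_force: [0.6, 0.2, 0.2]
opening: 0.3
```

apply_moves(increments=[[0.7,0,0,-1.5,0],[0.7,0,0,0,0]])

```text
t: 6.5
eef_pos: [623.2, -9.9, 69.2]
tcp_rot: [0.149, 1.57, -1.535]
ft_force: [0.2, -4.6, 0.2]
opening: 0.296
```

apply_moves(increments=[[0.7,0,0,-1.5,0],[0.7,0,0,0,0]])

```text
t: 6.7
eef_pos: [623.4, -8.6, 69.2]
tcp_rot: [0.279, 1.57, -1.406]
ft_force: [-0.1, -5.5, 0.4]
opening: 0.302
```

```bash
python3 -c "
from h import *
rep();stub('pics/w5.png')"
```

```text
t 6.7 bed [ -14.2 -161.6] z 69.2 zaxis bed deg -180.0 F bed [-5.5 -0.6] 0.4 op 28.7 q [-0.12  0.63  1.68 -0.    0.83  1.57]
red [ 325  249   37  105 2880] stub bed [ -21.3 -186.2] angle 0.041
red [333 395  25  28 650] stub bed [ -23.1 -122.6] angle 0.07
```

apply_moves(increments=[[0.7,0,0,-1.5,0],[0.7,0,0,0,0]])

```text
t: 6.95
eef_pos: [623.6, -7.6, 69.2]
tcp_rot: [0.185, 1.569, -1.5]
ft_force: [-0.3, -9.5, -0.0]
opening: 0.3
```

apply_moves(increments=[[0.7,0,0,-1.5,0],[0.7,0,0,0,0]])

```text
t: 7.15
eef_pos: [623.7, -6.8, 69.2]
tcp_rot: [0.083, 1.568, -1.602]
ft_force: [-0.7, -13.0, -0.1]
opening: 0.303
```

apply_moves(increments=[[0.7,0,0,-1.5,0],[0.7,0,0,0,0]])

```text
t: 7.35
eef_pos: [623.9, -6.0, 69.2]
tcp_rot: [0.071, 1.567, -1.614]
ft_force: [-1.8, -18.1, 0.4]
opening: 0.305
```

apply_moves(increments=[[0.7,0,0,-1.5,0],[0.7,0,0,0,0]])

```text
t: 7.55
eef_pos: [623.9, -5.3, 69.2]
tcp_rot: [0.026, 1.566, -1.659]
ft_force: [-2.5, -23.8, -0.3]
opening: 0.303
```

The force climbs steeply (24 N) with barely any motion, so this is the solid stop. The nut must loosen the other way (clockwise). I'll compute the arc.

```bash
python3 -c "
from h import *
rep((-32,-162),69.2)
r=67;N=np.array([-25,-95])
def tcp(a): return N+r*np.array([-np.sin(a),-np.cos(a)])-8.3*np.array([np.cos(a),-np.sin(a)])
b=0
for k in range(12):
    d=tcp(.1*k+.12)-tcp(.1*k+.02)
    # tool y=bed -y rot cw b, z=-bed x rot
    y=np.array([-np.sin(b),-np.cos(b)]);z=np.array([-np.cos(b),np.sin(b)])
    print(k,(y@d).round(1),(z@d).round(1)); b+=np.radians(4.5)
"
```

```text
t 7.55 bed [ -10.9 -161.7] z 69.2 zaxis bed deg -179.9 F bed [-23.9  -0.2] -0.3 op 28.7 q [-0.11  0.63  1.68 -0.01  0.83  1.58]
tool inc [ 0.1  0.3 21.1]
0 -1.3 6.6
1 -1.4 6.6
2 -1.6 6.6
3 -1.7 6.5
4 -1.9 6.5
5 -2.0 6.4
6 -2.1 6.4
7 -2.3 6.4
8 -2.4 6.3
9 -2.5 6.3
10 -2.7 6.2
11 -2.8 6.1
```

apply_moves(increments=[[0.7,0,0,8,0],[0.7,0,0,6,0],[0.7,0,0,4,0],[0.7,0,0,3,0],[0.7,0,0,2,0],[0.7,0,0,0,0]])

```text
t: 8.15
eef_pos: [621.5, -24.7, 69.2]
tcp_rot: [2.443, 1.571, 0.758]
ft_force: [-0.2, -0.9, 1.0]
opening: 0.299
```

```bash
python3 -c "
from h import *
rep((-32,-162),69.2)"
```

```text
t 8.15 bed [ -30.4 -161.5] z 69.2 zaxis bed deg -180.0 F bed [-0.9  0.1] 1.0 op 28.4 q [-0.15  0.63  1.69  0.    0.82  1.54]
tool inc [0.  0.5 1.6]
```

apply_moves(increments=[[0.7,0,0,3,0],[0.7,0,-1.3,6.6,4.5],[0.7,0,-1.4,6.6,4.5],[0.7,0,0,0,0]])

```text
t: 8.55
eef_pos: [617.2, -40.4, 69.3]
tcp_rot: [2.006, 1.569, 0.16]
ft_force: [3.0, 2.8, -0.8]
opening: 0.302
```

```bash
python3 -c "
from h import *
rep();stub()"
```

```text
t 8.55 bed [ -46.5 -159. ] z 69.3 zaxis bed deg -189.2 F bed [ 3.1 -2.7] -0.8 op 28.6 q [-0.17  0.63  1.7   0.    0.82  1.67]
red [ 288  248   38  106 2920] stub bed [ -44.5 -184.5] angle -0.214
red [289 395  25  28 656] stub bed [ -30.9 -121.9] angle -0.216
```

It gives with about 4 N, at angle -0.215. Continuing along the arc.

apply_moves(increments=[[0.7,0,-1.6,6.6,4.5],[0.7,0,-1.7,6.5,4.5],[0.7,0,-1.9,6.5,4.5],[0.7,0,-2,6.4,4.5],[0.7,0,0,0,0]])

```text
t: 9.1
eef_pos: [601.1, -61.9, 69.6]
tcp_rot: [2.059, 1.568, -0.1]
ft_force: [5.0, 2.8, -1.6]
opening: 0.299
```

```bash
python3 -c "
from h import *
rep();stub()"
```

```text
t 9.1 bed [ -69.7 -145.4] z 69.6 zaxis bed deg -207.2 F bed [ 3.4 -4.7] -1.6 op 28.4 q [-0.21  0.61  1.74  0.    0.79  1.95]
red [ 287  238   45  116 3063] stub bed [ -80.4 -172.2] angle -0.623
red [278 395  27  26 595] stub bed [ -39.8 -116.7] angle -0.6
```

apply_moves(increments=[[0.7,0,-2.1,6.4,4.5],[0.7,0,-2.3,6.4,4.5],[0.7,0,-2.4,6.3,4.5],[0.7,0,-2.5,6.3,4.5],[0.7,0,0,0,0]])

```text
t: 9.65
eef_pos: [577.9, -75.6, 69.7]
tcp_rot: [2.208, 1.567, -0.266]
ft_force: [5.9, -1.1, -1.4]
opening: 0.3
```

```bash
python3 -c "
from h import *
rep();stub()"
```

```text
t 9.65 bed [ -85.9 -124. ] z 69.7 zaxis bed deg -225.2 F bed [-0.4 -6. ] -1.4 op 28.5 q [-0.24  0.58  1.79 -0.    0.76  2.23]
red [ 287  239   52  115 3164] stub bed [-105.6 -144.3] angle -1.022
red [273 395  24  24 372] stub bed [ -46.8 -107.6] angle -1.046
```

Two more steps, plus a bit, to about 1.22.

apply_moves(increments=[[0.7,0,-2.7,6.2,4],[0.7,0,-2.8,6.1,4],[0.7,0,0,0,0]])

```text
t: 10.0
eef_pos: [564.9, -78.6, 69.8]
tcp_rot: [2.279, 1.566, -0.334]
ft_force: [6.2, -3.0, -1.6]
opening: 0.3
```

```bash
python3 -c "
from h import *
rep();stub()"
```

```text
t 10.0 bed [ -90.4 -111.4] z 69.8 zaxis bed deg -233.1 F bed [-2.2 -6.5] -1.6 op 28.5 q [-0.25  0.57  1.82 -0.    0.74  2.36]
red [ 287  240   57  114 3176] stub bed [-113.4 -127.2] angle -1.221
red [273 395  18  22 191] stub bed [ -48.6 -101.6] angle -1.297
```

Angle is about -1.22, past 1.0, with the hook out. I'll release, back off and lift.

apply_moves(increments=[[0.5,0,0,-3,0],[0.5,0,0,0,0],[0.5,-10,0,0,0],[0.5,-30,0,0,0],[0.5,-35,0,0,0],[0.5,-35,0,0,0],[0.6,0,0,0,-8],[0.8,0,0,0,-8],[1,0,0,0,-8],[1,0,0,0,-8]])

```text
t: 11.05
eef_pos: [565.8, -76.2, 180.0]
tcp_rot: [1.147, 1.571, -0.899]
ft_force: [-0.3, 0.0, -0.3]
opening: 0.223
```

apply_moves(increments=[[1,0,0,0,-8],[1,0,0,0,-8],[1,0,0,0,-5],[1,0,0,0,0]])

```text
t: 11.45
eef_pos: [565.8, -76.2, 179.8]
tcp_rot: [0.534, 1.571, -1.149]
ft_force: [-0.2, -0.5, 0.7]
opening: 0.002
```

```bash
python3 -c "
from h import *
rep((-206,0),150);stub('pics/w6.png')"
```

```text
t 11.45 bed [ -87.9 -112.1] z 179.8 zaxis bed deg -179.9 F bed [-0.5  0.1] 0.7 op 0.2 q [-0.25  0.43  1.71 -0.    1.    1.43]
tool inc [  29.8 -112.3  117.9]
red [ 571   36   69  185 6558] stub bed [-252.1 -223.8] angle -1.055
red [ 238  206  123   54 2141] stub bed [ -94.2 -125.6] angle -1.155
```

View pics/w6.png

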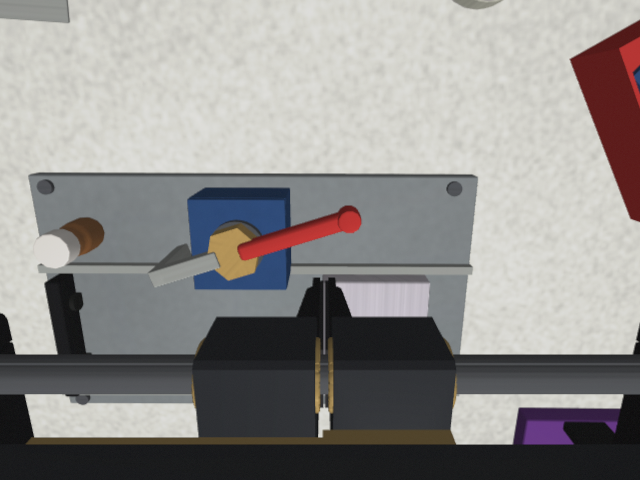

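The handle stub is at (348,219) and the arm points mostly to bed -x (about 1.22-1.27 rad). The hook end at (165,270) is out toward +x by the rail line. The computed foot is at bed y -76, clear. Now I'll go behind the carrier.

apply_moves(increments=[[1,0,-28,30,0],[1,0,-28,30,0],[1,0,-28,29,0],[1,0,-28,29,0],[1,40,0,0,0],[1,40,0,0,0],[1,30,0,0,0],[1,15,0,0,0],[1,0,0,0,0]])

```text
t: 12.4
eef_pos: [440.4, -180.3, 52.8]
tcp_rot: [-1.952, 1.567, 2.643]
ft_force: [-0.4, -0.1, -0.1]
opening: 0.0
```

```bash
python3 -c "
from h import *
rep((-192,0),54)"
```

```text
t 12.4 bed [-205.7    0.6] z 52.8 zaxis bed deg -180.1 F bed [-0.1  0.4] -0.1 op 0.0 q [-0.53  0.5   2.06 -0.    0.58  1.16]
tool inc [ -1.2   0.6 -13.7]
```

Approach in small steps to find contact, then push on.

apply_moves(increments=[[1,0,0.5,-6,0],[1,0,0,-5,0],[1,0,0,-4,0],[1,0,0,-4,0],[1,0,0,-4,0],[1,0,0,-4,0]])

```text
t: 13.0
eef_pos: [445.1, -153.7, 54.5]
tcp_rot: [0.983, 1.57, -0.702]
ft_force: [-0.7, -2.4, 2.0]
opening: 0.004
```

```bash
python3 -c "
from h import *
rep((28,0),54)"
```

```text
t 13.0 bed [-178.7   -1. ] z 54.5 zaxis bed deg -180.0 F bed [-2.5  0.4] 2.0 op 0.3 q [-0.47  0.49  2.07 -0.    0.57  1.21]
tool inc [   0.4   -0.9 -206.7]
```

apply_moves(increments=[[1,0,-0.5,-6,0],[1,0,-0.5,-8,0],[1,0,0,-8,0],[1,0,0,-8,0],[1,0,0,-8,0],[1,0,0,-8,0],[1,0,0,-8,0],[1,0,0,-8,0],[1,0,0,-8,0],[1,0,0,-8,0]])

```text
t: 14.0
eef_pos: [452.9, -75.7, 54.2]
tcp_rot: [0.449, 1.571, -1.236]
ft_force: [0.2, -2.3, 0.7]
opening: 0.005
```

```bash
python3 -c "
from h import *
rep((28,0),54)
import cv2
cv2.imwrite('pics/s2.png',imaging.read_camera('scene')['pixels'][200:310,250:440,::-1].repeat(4,0).repeat(4,1))"
```

```text
t 14.0 bed [-100.3    0.2] z 54.2 zaxis bed deg -180.0 F bed [-2.3 -0.4] 0.7 op 0.4 q [-0.31  0.48  2.1  -0.    0.56  1.38]
tool inc [   0.2    0.3 -128.3]
```

View pics/s2.png

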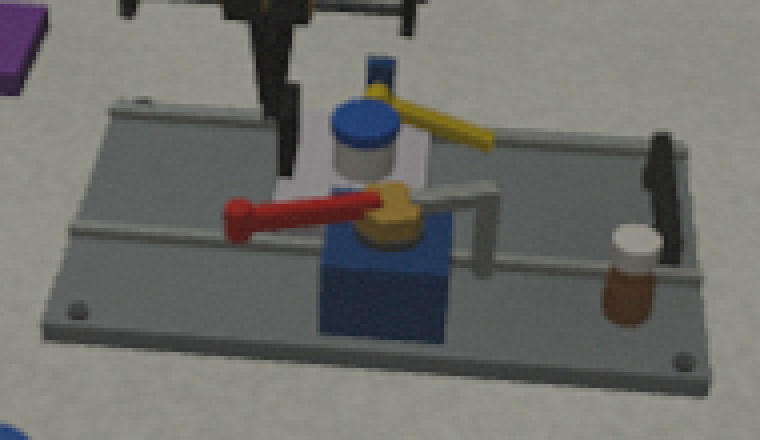

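The hook leg (485,265) stands on the near side of the rail, clear. The carrier is square in the channel with its front edge near the catch (430,140), fingers on the black plate (285,160). Continuing.

apply_moves(increments=[[1,0,0,-8,0],[1,0,0,-8,0],[1,0,0,-8,0],[1,0,0,-8,0],[1,0,0,-8,0],[1,0,0,-8,0],[1,0,0,-8,0],[1,0,0,-8,0],[1,0,0,-8,0],[1,0,0,-8,0]])

```text
t: 15.05
eef_pos: [461.9, 3.8, 54.2]
tcp_rot: [-0.351, 1.571, -2.036]
ft_force: [-0.6, -1.7, -0.9]
opening: 0.004
```

apply_moves(increments=[[1,0,0,-8,0],[1,0,0,-8,0],[1,0,0,-8,0],[1,0,0,-5,0],[1,0,0,0,0]])

```text
t: 15.55
eef_pos: [465.3, 32.6, 54.2]
tcp_rot: [1.917, 1.571, 0.233]
ft_force: [-0.5, -0.6, 0.4]
opening: 0.003
```

```bash
python3 -c "
from h import *
rep((30,0),54)"
```

```text
t 15.55 bed [8.7 0.3] z 54.2 zaxis bed deg -179.9 F bed [-0.6  0.5] 0.4 op 0.2 q [-0.07  0.49  2.08  0.    0.57  1.61]
tool inc [  0.2   0.3 -21.3]
```

Slow final approach.

apply_moves(increments=[[1,0,0,-4,0],[1,0,0,-4,0],[1,0,0,-4,0],[1,0,0,-3,0],[1,0,0,-2,0],[1,0,0,0,0]])

```text
t: 16.15
eef_pos: [467.2, 49.1, 54.2]
tcp_rot: [1.922, 1.571, 0.237]
ft_force: [0.2, -0.2, 0.9]
opening: 0.004
```

apply_moves(increments=[[1,0,0,-2,0],[1,0,0,-2,0],[1,0,0,0,0]])

```text
t: 16.45
eef_pos: [467.6, 53.0, 54.2]
tcp_rot: [1.109, 1.571, -0.576]
ft_force: [-1.0, 0.1, 0.2]
opening: 0.001
```

apply_moves(increments=[[1,0,0,-2,0],[1,0,0,0,0]])

```text
t: 16.65
eef_pos: [467.8, 55.0, 54.2]
tcp_rot: [1.284, 1.571, -0.401]
ft_force: [-0.8, 1.3, -0.6]
opening: 0.005
```

```bash
python3 -c "
from h import *
rep((30,0),54)"
```

```text
t 16.65 bed [31.2  0.3] z 54.2 zaxis bed deg -180.0 F bed [1.2 1. ] -0.6 op 0.5 q [-0.02  0.5   2.07 -0.    0.57  1.66]
tool inc [0.2 0.3 1.2]
```

apply_moves(increments=[[1,0,0,-1.5,0],[1,0,0,0,0]])

```text
t: 16.85
eef_pos: [468.0, 56.4, 54.2]
tcp_rot: [0.891, 1.571, -0.794]
ft_force: [0.6, -0.3, -0.5]
opening: 0.001
```

apply_moves(increments=[[1,0,0,-1.5,0],[1,0,0,0,0]])

```text
t: 17.05
eef_pos: [468.2, 57.9, 54.2]
tcp_rot: [1.161, 1.571, -0.524]
ft_force: [0.1, -0.0, 0.4]
opening: 0.009
```

apply_moves(increments=[[1,0,0,-1.5,0],[1,0,0,0,0]])

```text
t: 17.25
eef_pos: [468.4, 59.4, 54.2]
tcp_rot: [1.083, 1.571, -0.602]
ft_force: [0.3, -0.3, 0.6]
opening: 0.006
```

```bash
python3 -c "
from h import *
rep((30,0),54)
import cv2
cv2.imwrite('pics/s3.png',imaging.read_camera('scene')['pixels'][200:310,250:440,::-1].repeat(4,0).repeat(4,1))"
```

```text
t 17.25 bed [35.6  0.3] z 54.2 zaxis bed deg -180.0 F bed [-0.2 -0.3] 0.6 op 0.6 q [-0.01  0.5   2.07 -0.    0.58  1.67]
tool inc [0.2 0.3 5.6]
```

View pics/s3.png

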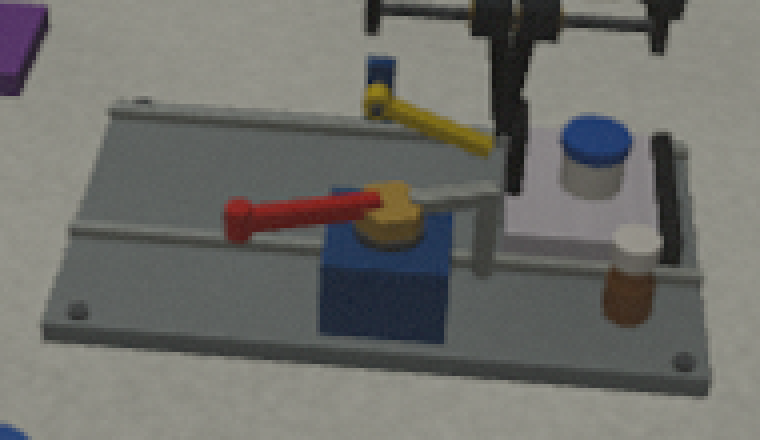

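The catch tip at (490,150) is now lower than before (142). The carrier front is at the stop (655,200) or very near. I'll press on gently until the stop is felt.

apply_moves(increments=[[1,0,0,-1.5,0],[1,0,0,0,0]])

```text
t: 17.5
eef_pos: [468.2, 59.8, 54.4]
tcp_rot: [-0.293, 1.569, -1.978]
ft_force: [-2.5, -12.8, 5.1]
opening: 0.004
```

apply_moves(increments=[[1,0,0,-1.5,0],[1,0,0,0,0]])

```text
t: 17.7
eef_pos: [468.3, 60.1, 54.7]
tcp_rot: [-0.161, 1.568, -1.845]
ft_force: [-4.3, -26.6, 12.1]
opening: 0.002
```

apply_moves(increments=[[1,0,0,-1.5,0],[1,0,0,0,0]])

```text
t: 17.9
eef_pos: [468.3, 60.4, 55.1]
tcp_rot: [-0.139, 1.566, -1.822]
ft_force: [-6.7, -40.2, 19.4]
opening: 0.004
```

Firmly against the stop. Backing off gently and lifting away.

apply_moves(increments=[[1,0,0,4,0],[1,0,0,6,0],[1,0,0,8,0],[1,-25,0,0,0],[1,-45,0,0,0],[1,-45,0,0,0],[1,-40,0,0,0],[1,0,-40,25,0],[1,0,-40,25,0],[1,0,0,0,0]])

```text
t: 18.9
eef_pos: [377.3, 4.6, 209.2]
tcp_rot: [-1.478, 1.569, 3.119]
ft_force: [-1.1, 0.2, -1.1]
opening: 0.005
```

```bash
python3 -c "
from h import *
rep()
import cv2
a=imaging.read_camera('top')
b=imaging.read_camera('scene')['pixels'][200:310,250:440,::-1]
cv2.imwrite('pics/f.png',np.vstack([np.clip(cv2.resize(a['pixels'][185:330,195:385,::-1],(600,300))*1.5,0,255).astype('uint8'),cv2.resize(b,(600,300),interpolation=cv2.INTER_CUBIC)]))
f=lambda n,x,y,z:print(n,proj(a,np.r_[RB@[x,y]+T,z]).round(1))
f('front',130,0,35);f('rear',40,0,35);f('lid home',85+5,0,71)"
```

```text
t 18.9 bed [-29.2  84.4] z 209.2 zaxis bed deg -180.0 F bed [0.  1.1] -1.1 op 0.5 q [-0.16  0.12  2.09 -0.    0.93  1.52]
front [217.6 271. ]
rear [255.8 274.6]
lid home [232.4 272.4]
```

View pics/f.png

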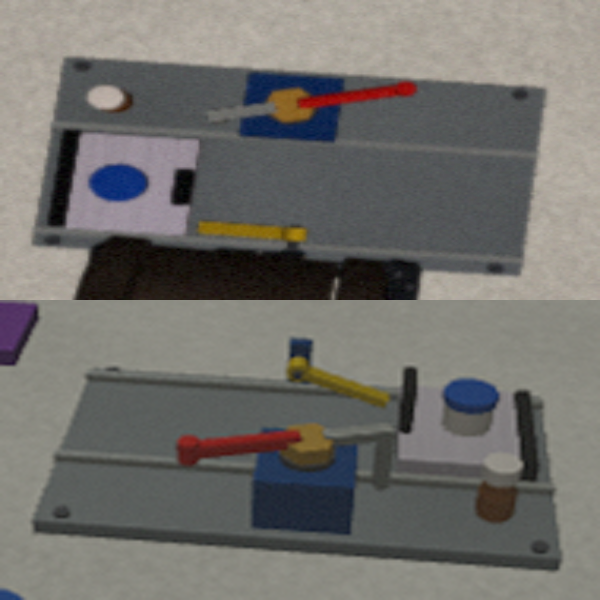

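Carrier front lies at the stop (75,180) with no gap. The yellow catch tip (198,228) is behind the rear edge and down. The hook is outside the rail, the vial is unmoved, and the arm is clear with about 0 N.

```bash
python3 -c "
from h import *
env.job_done();rep()"
```

```text
the job is handed in; nothing more can be done
the job is handed in; nothing more can be done
```

The lock nut is loose, the carrier is home against the end stop with the catch down behind it, and the job is handed in. That took about 19 s of the 72 s, and no verdict was reported.

- **Nut:** Anticlockwise, the force climbed to 24 N with almost no movement, which was the solid stop. Clockwise it gave at a steady 4–7 N. I turned it to about -1.22 rad and left it there, with the hook outside the rail.
- **Carrier:** I pushed it by its black plate along the channel with closed fingers until the end stop was felt, then backed off and lifted away.
- **Last checks:** In the final top and scene pictures the carrier shows no visible gap to the stop. The catch is down behind its rear edge, and the hook is clear. The vial has not moved, and the arm read about 0 N. I did not check the bystanders off the bed after the moves; they lay outside the final crops.
- **What did not go as planned:**
  - On my first try at the handle the fingertips passed over the arm without touching it, although by the numbers they should have met it. I lowered them 14 mm and felt again.
  - I pressed one step too many at the end stop, and the wrist force reached about 45 N. This was with the fingertips, under the 120 N wrist limit, but it was harder than needed.

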